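# Check two spanners with the contamination monitor

### The job

Lay the spanner with the orange tape flat in the white tray beside the blue-taped one already lying there: parallel and level with it, about a finger's width between them, open jaws pointing the same way, set down rather than dropped, and without shifting the blue one. Then lift the contamination monitor out of its dock by the grip and bring it over the lead bricks without knocking them, to hover level and lengthwise above the pair with its window covering both whole spanners, about a centimetre above them and never touching the spanners or the tray. Finish while still holding it there in the air, not putting it down, and leave everything else on the desk where it stands.

Things in the scene. Friction and masses are not known exactly. Their poses are not given: they have to be found in the camera images.
- spanner_a: Combination spanner with blue tape, bright steel, 140 mm long, loose, already lying flat in the tray: leave it. Origin: centre of its underside; x points along it to the open jaw, z up. Shank 11 mm wide, its sides from 1 to 7 mm above the underside; jaw 28 mm wide and ring 21 mm wide, both 8 mm thick. 90 g.
- spanner_b: The spanner to move, same make but with orange tape; starts flat on the yellow mat, turned any way. Same size, origin and axes as spanner_a: x to the open jaw, z up. Its balance point is 13 mm ahead of the origin towards the jaw; it can be pinched across the shank at the origin or there.
- spanner_a_jaw (a point): Tip of the open jaw of the blue-taped spanner, on its centre line, 4 mm above its underside, 69 mm ahead of its origin.
- spanner_b_jaw (a point): The same point on the orange-taped spanner.
- spanner_a_ring (a point): Far tip of the ring end of the blue-taped spanner, on its centre line, 4 mm above its underside, 70 mm behind its origin.
- spanner_b_ring (a point): The same point on the orange-taped spanner.
- monitor: Hand-held contamination monitor, blue-grey, about 0.7 kg, loose, standing in its dock (20 mm above the desk), window down. Origin: centre of its underside, x along its length towards the display, z up. Flat head 200 mm long (x), 130 mm wide (y), 44 mm high; above it a bow handle along x with a display pod at the front whose top is 125 mm above the underside.
- monitor_grip (a point): Centre of the monitor's black rubber grip bar, 105 mm above its underside, 7 mm behind the centre of mass, which lies 36 mm above the underside. The bar is 26 mm wide across y and 22 mm high, runs along x, and is free from 50 mm behind to 45 mm ahead of this point, with 61 mm of clear height under it.
- monitor_window (a point): Centre of the thin detector window in the underside of the monitor (same point as its origin). The copper-coloured window is 176 mm long along the monitor's x and 112 mm wide along y, and is the lowest face.
- tray: White counting tray, fixed, 280 mm along its x, 240 mm along its y, walls 3 mm; its floor 3 mm and its rim 10 mm above the desk. Origin: centre of its underside, at desk level.
- bricks_left: Low wall of three grey lead bricks along the +y side of the tray, fixed: 300 mm along x, 50 mm thick, 75 mm high. Origin: centre of its underside. It turns with the tray, its near face 15 mm from the tray.
- bricks_right: The same wall on the -y side of the tray.
- dock: Black charging dock of the monitor, fixed, 240 x 170 mm, x along its length. Origin: centre of its underside, at desk level. The monitor rests on two ledges 20 mm up, loosely between lips that rise 10 mm above the ledges: lift it straight up. It may be at the robot's left or right.
- mat: Yellow mat for used tools, fixed, 210 x 210 mm, 3 mm thick. Origin: centre of its underside. It lies on the other side from the dock.
- radio: Bystander: hand-held two-way radio standing upright, black and red, 58 x 34 mm, 110 mm high plus an aerial to 185 mm. Origin: centre of its underside.
- mug: Bystander: blue mug, 80 mm across, 92 mm high. Origin: centre of its underside.
- jar: Bystander: clear jar with red lid, 60 mm across, 75 mm high. Origin: centre of its underside.
- tape: Bystander: roll of yellow tape lying flat, 76 mm across, 20 mm high. Origin: centre of its underside.
- dosimeter: Bystander: orange pocket dosimeter lying flat, 78 x 48 x 18 mm. Origin: centre of its underside.
- torch: Bystander: black torch lying down, 140 mm long, 34 mm thick. Origin: below its middle, on the desk.
Mind the look-alikes: they are no part of the job. What is shaped like the monitor but pink is not meant.

How it is judged:
On the way:
1. the orange-taped spanner lies flat and released in the tray beside the blue-taped one, parallel and level, jaws the same way (angle between the x axis of spanner_b and the x axis of spanner_a, either way round below 0.17 rad and x of spanner_b_jaw in the frame of spanner_a above 0.03 m and x of spanner_b in the frame of spanner_a between -0.015 and 0.015 m and (y of spanner_b in the frame of spanner_a between 0.03 and 0.06 m or y of spanner_b in the frame of spanner_a between -0.06 and -0.03 m) and angle between spanner_b's own z axis and vertical below 0.1 rad and z of spanner_b in the frame of tray between -0.002 and 0.006 m and x of spanner_b in the frame of tray between -0.13 and 0.13 m and y of spanner_b in the frame of tray between -0.11 and 0.11 m and linear speed of spanner_b below 0.02 m/s and contact force between the fingers and spanner_b below 0.1 N), for 0.3 s.
At the end, for the whole second after the job is handed in: Orange spanner still, flat in tray: parallel to blue (0.17 rad), jaws alike, level (15 mm), axes 30-60 mm apart; blue moved under 15 mm. Monitor held still, level (0.1 rad), along them (0.17 rad), spanner tips within 88 x 52 mm of its centre, 4-20 mm above their tops, touching only the fingers (all of step 1 and contact force between each of the fingers, monitor and spanner_a below 0.1 N and x of spanner_a_jaw in the frame of monitor between -0.088 and 0.088 m and y of spanner_a_jaw in the frame of monitor between -0.052 and 0.052 m and x of spanner_a_ring in the frame of monitor between -0.088 and 0.088 m and y of spanner_a_ring in the frame of monitor between -0.052 and 0.052 m and z of monitor_window in the frame of spanner_a between 0.012 and 0.028 m and x of spanner_b_jaw in the frame of monitor between -0.088 and 0.088 m and y of spanner_b_jaw in the frame of monitor between -0.052 and 0.052 m and x of spanner_b_ring in the frame of monitor between -0.088 and 0.088 m and y of spanner_b_ring in the frame of monitor between -0.052 and 0.052 m and z of monitor_window in the frame of spanner_b between 0.012 and 0.028 m and angle between the x axis of monitor and the x axis of spanner_a, either way round below 0.17 rad and angle between monitor's own z axis and vertical below 0.1 rad and linear speed of monitor below 0.02 m/s and contact force between the fingers and monitor above 1 N and contact force between monitor and spanner_b below 0.1 N and contact force between monitor and tray below 0.1 N and contact force between monitor and dock below 0.1 N and contact force between monitor and mat below 0.1 N and contact force between monitor and bricks_left below 0.1 N and contact force between monitor and bricks_right below 0.1 N and distance of spanner_a from where it was at the start of the episode below 0.015 m); the arm keeps its last pose, push and grip.
It fails at once if the monitor touches a spanner or the tray (contact force between monitor and spanner_a above 0.3 N or contact force between monitor and spanner_b above 0.3 N or contact force between monitor and tray above 0.3 N).
It fails at once if the monitor or the carried spanner knocks the lead bricks (contact force between any of monitor, spanner_b and bricks_left above 2 N or contact force between any of monitor, spanner_b and bricks_right above 2 N).
It fails at once if the orange-taped spanner is dropped or thrown: it moves freely, not held, at over 0.4 m/s (contact force between the fingers and spanner_b below 0.05 N and linear speed of spanner_b above 0.4 m/s).
It fails at once if the blue-taped spanner is shifted more than 15 mm (distance of spanner_a from where it was at the start of the episode above 0.015 m).
It fails at once if another thing on the desk is moved more than 30 mm (distance of any of radio, mug, jar, tape, dosimeter, torch from where it was at the start of the episode above 0.03 m).
It also fails if it takes over 69 s, if anything falls off the work surface, if the arm or the gripper's body presses on something with over 40 N, if the wrist force passes 120 N, or if a joint passes its speed limit or range.

### The arm

A 6-joint arm with a two-finger parallel gripper is mounted at the origin on the work surface. World frame = base frame: x ahead of the robot, y to its left, z up, the work surface at z = 0. Lengths are in m, angles in rad, forces in N, time in s.
With the tool pointing down it reaches from about 0.275 to 0.85 m from the base axis. Payload 5.2 kg.
Tool frame: the origin (TCP) lies at the very end of the fingers, on their centre line; the grasp point (between the pads) lies pinch_z behind it (pinch_z is the distance from the TCP to the grasp point, in m); z points along the fingers, y is the line along which they close (so a half turn about z gives the same grasp; the last joint's range is limited). The gripper opens to 85 mm and grips with 20 to 120 N. Pads are 22 mm wide; open, the fingers measure 114 mm over their backs; the gripper's body (76 mm by 85 mm) begins 54 mm behind the grasp point. The pads swing forward as they close: fully open they stand 13 mm farther back than shut.
Start: joints at [-1.546, 0.259, 1.535, -0, 1.348, -0.203], TCP at [0.124, -0.536, 0.198] pointing down, gripper open.
Joint ranges: [-3.14, 3.14], [-0.91, 2.08], [0.19, 2.58], [-1.22, 4.36], [0.22, 2.71], [-3.12, 3.12]. Speed limits (rad/s): [2.57, 2.57, 3.14, 3.14, 3.14, 3.14].

### API

Orientations are given as a unit quaternion [w, x, y, z].
In Python, from cell import * gives the robot as it stands.
- The arm moves only by the tool jog_arm, never from a script. Its argument "targets" is a list of rows, each a list of 3 entries, a list of its own where there are three numbers: the finger opening in mm, from 0 to 85.4, then the shift along the tool's x, y, z in units of 4 cm (1.0 is 4 cm), then the turn about the tool's z in units of 0.12 rad (1.0 is 0.12 rad). In form: [[grip, [tx, ty, tz], spin], ...]. A call has 1 to 10 rows; each row shifts and turns the commanded pose from where the row before left it, along the tool's axes as they then stand; what a row does not reach is not made up. A row lasts 1/8 s, in which the tool goes at most 62.5 mm and 10.7 degrees, less where a joint would pass 70% of its speed; a pose out of reach is approached as far as the arm can. A call with a number of a shift or a turn outside -1 to 1 is refused whole. A call with a gripper value outside its range is refused whole. The fingers move at their own pace and stop on an object; "newtons" is the grip in N (left out, the last holds). Time passes only in rows, so rows that do not move let the fingers close. It gives the time, the measured TCP pose, the force, the opening and the grip force at its end, in the units of the state.
- state(): the state, without advancing time (a new reading comes with each control period).
- get_image(name): name is "scene" or "side" or "wrist"; returns a dict with "img" (400x640x3 uint8, red, green, blue), "K" (3x3 intrinsics, pixels), "extrinsics" (4x4, takes a point from camera to world coordinates); the wrist camera has in their place "mount" (4x4, takes a point from camera to tool coordinates, whose origin is the TCP and whose axes are the flange's). Camera axes: x right, y down, z forward; pixel columns grow to the right and rows downward; lengths in m; the calibration is good to about 2 mm. The wrist camera is an equidistant fisheye: a pixel r from the principal point sees the ray r / f radians off the axis. A picture is of the moment at which its call begins: read the wrist's pose just before it. There is no depth.
- close_job(): hands the job in; it is judged then, once.
The state is a dict: "t": time; "joint_pos": joint angles; "qd": joint speeds; "joint_efforts": joint torques, N m; "tcp_pos": TCP position; "tool_rot": TCP orientation; "wrist_force": force on the tool from outside, world axes, zero at the start; "moment": the same for the moment, N m; "finger_gap": finger opening in m; "grip_force": force on a finger pad.
Only numpy, scipy, OpenCV 4.12 (cv2) and the standard library are available. Lean on these libraries where they do the work, as an engineer would, in place of code of your own. Each camera call takes 0.05 s, during which the arm holds its last target. There are 200 camera calls.

## Working session

There is one attempt and no reset: what is moved stays moved. The work goes in short steps, Python scripts to look and compute and a tool call to move; the robot and the scene stay as the last step left them, time stands still between calls to the robot, and variables do not carry over. Pictures are saved under pics/ and viewed, at most 10 in all, crops included, and the job is handed in when it is done.

Besides the shell and the picture viewer there is one more tool, called after "Call:" by a JSON object that holds its "name" and its "arguments", one argument or row to a line. jog_arm: Moves the arm, as the interface text tells. Shifts and turns lie within -1 to 1; 1 stands for 4 cm of shift or 0.12 rad of turn. Its arguments: {"type":"object","properties":{"targets":{"type":"array"},"newtons":{"type":"number"}},"required":["targets"]}

```bash
mkdir -p pics; ls; python3 - <<'E'
from cell import *
import cv2,numpy as np
s=state();print({k:np.round(v,3).tolist() for k,v in s.items()})
try: print(pinch_z)
except Exception as e: print(e)
ims=[]
for n in("scene","side","wrist"):
    d=get_image(n);cv2.imwrite(f"pics/{n}0.png",d["img"][:,:,::-1]);np.savez(f"{n}0.npz",**d)
    print(n,{k:np.round(v,3).tolist() for k,v in d.items() if k!="img"})
E
```

```text
pics
{'t': 0.0, 'joint_pos': [-1.546, 0.259, 1.536, -0.0, 1.348, -0.203], 'qd': [0.001, 0.001, 0.0, -0.0, 0.0, 0.001], 'joint_efforts': [0.001, -44.602, -29.056, -0.0, 0.012, -0.0], 'tcp_pos': [0.124, -0.535, 0.197], 'tool_rot': [-0.001, 0.994, 0.114, 0.0], 'wrist_force': [-0.218, 0.845, -0.179], 'moment': [0.019, -0.007, -0.012], 'grip_force': 0.0, 'finger_gap': 0.085}
0.0187
scene {'K': [[437.403, 0.0, 322.076], [0.0, 437.403, 202.857], [0.0, 0.0, 1.0]], 'extrinsics': [[0.883, 0.4, -0.247, 0.808], [0.47, -0.767, 0.438, -0.505], [-0.014, -0.502, -0.865, 1.076], [0.0, 0.0, 0.0, 1.0]]}
side {'K': [[494.217, 0.0, 324.356], [0.0, 494.217, 209.696], [0.0, 0.0, 1.0]], 'extrinsics': [[-0.967, -0.149, 0.208, 0.261], [-0.255, 0.521, -0.815, 1.01], [0.013, -0.84, -0.542, 0.783], [0.0, 0.0, 0.0, 1.0]]}
wrist {'K': [[309.707, 0.0, 317.89], [0.0, 309.707, 198.658], [0.0, 0.0, 1.0]], 'mount': [[-0.0, -0.961, -0.277, 0.071], [1.0, -0.0, 0.0, 0.0], [-0.0, -0.277, 0.961, -0.176], [0.0, 0.0, 0.0, 1.0]]}
```

View pics/scene0.png

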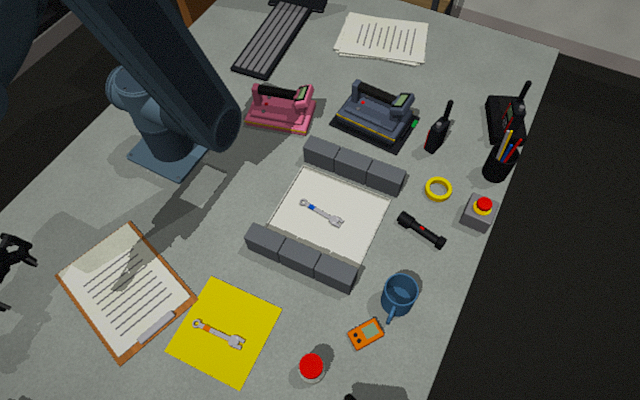

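View pics/side0.png

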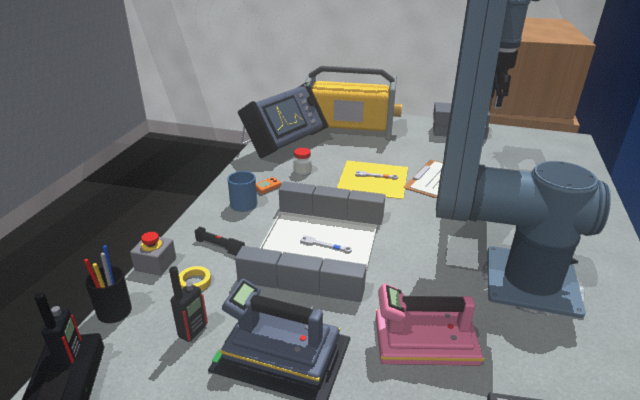

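Candidates (scene picture):
- Spanners: orange-taped on the mat (218,333), blue-taped in the tray (322,212).
- Monitors: blue-grey in the black dock (375,112), which I want, and a pink look-alike (282,108), which I don't.
- Orange dosimeter (366,333), which is not a spanner.

Next I'll measure and check these in one close crop.

```bash
cat > h.py <<'E'
import numpy as np,cv2
from scipy.spatial.transform import Rotation as R
def rays(d,px,tool=None):
    px=np.atleast_2d(np.asarray(px,float));K=d["K"]
    if tool is None:
        E=d["extrinsics"];v=np.c_[(px[:,0]-K[0,2])/K[0,0],(px[:,1]-K[1,2])/K[1,1],np.ones(len(px))]
    else:
        T=np.eye(4);q=tool[1];T[:3,:3]=R.from_quat([q[1],q[2],q[3],q[0]]).as_matrix();T[:3,3]=tool[0];E=T@d["mount"]
        a=(px-[K[0,2],K[1,2]])/K[0,0];r=np.linalg.norm(a,axis=1)+1e-12
        v=np.c_[a*(np.sin(r)/r)[:,None],np.cos(r)]
    return E[:3,3],v@E[:3,:3].T
def onplane(d,px,z,tool=None):
    o,v=rays(d,px,tool);return o+v*((z-o[2])/v[:,2])[:,None]
def cross(l):
    A=0;b=0
    for o,v in l:
        v=v[0]/np.linalg.norm(v);P=np.eye(3)-np.outer(v,v);A=A+P;b=b+P@o
    return np.linalg.solve(A,b)
def spanner(d,seed,hull,z,tool=None):
    """hull mask: background colour region; spanner = non-background blob nearest seed"""
    im=d["img"];hsv=cv2.cvtColor(im,cv2.COLOR_RGB2HSV)
    bg=(hsv[...,1]>150)&(abs(hsv[...,0].astype(int)-28)<6)&(hsv[...,2]>90) if hull=="mat" else (im.min(2)>175)&(np.ptp(im.astype(int),axis=2)<30)
    bg=bg.astype(np.uint8);n,l,st,c=cv2.connectedComponentsWithStats(bg)
    ok=[i for i in range(1,n) if st[i,0]<=seed[0]<st[i,0]+st[i,2] and st[i,1]<=seed[1]<st[i,1]+st[i,3]]
    m=max(ok,key=lambda i:st[i,4]);M=(l==m).astype(np.uint8)
    cs,_=cv2.findContours(M,cv2.RETR_CCOMP,cv2.CHAIN_APPROX_NONE)
    out=max(cs,key=cv2.contourArea);F=cv2.drawContours(np.zeros_like(M),[out],-1,1,-1)&(1-M)
    n,l,st,c=cv2.connectedComponentsWithStats(F)
    i=min((i for i in range(1,n) if st[i,4]>60),key=lambda i:np.linalg.norm(c[i]-seed))
    ys,xs=np.nonzero(l==i);W=onplane(d,np.c_[xs,ys],z,tool)[:,:2]
    mu=W.mean(0);ax=np.linalg.svd(W-mu,full_matrices=0)[2][0];t=(W-mu)@ax
    return W,mu,ax,t.min(),t.max(),out[:,0]
E
python3 - <<'E'
from h import *
S=np.load("scene0.npz");D=np.load("side0.npz")
for nm,bg,z,ss,sd in(("b","mat",.007,(218,333),(378,176)),("a","tray",.007,(322,212),(326,244))):
    for d,s,j in((S,ss,{"b":(240,342),"a":(340,222)}[nm]),(D,sd,{"b":(358,175),"a":(306,241)}[nm])):
        try:
            W,mu,ax,lo,hi,out=spanner(d,s,bg,z)
            jw=onplane(d,[j],z)[0,:2]
            if (jw-mu)@ax<0: ax,lo,hi=-ax,-hi,-lo
            o=mu+ax*(lo+hi)/2
            print(nm,"len",(hi-lo).round(4),"centre",o.round(4),"yaw",np.arctan2(ax[1],ax[0]).round(3),len(W))
            print("   bg rect",cv2.minAreaRect(onplane(d,out,.003)[:,:2].astype(np.float32)))
        except Exception as e: print(nm,e)
a=S["img"]
c=lambda im,x,y,w,h:cv2.resize(im[y:y+h,x:x+w],(400,300),interpolation=cv2.INTER_CUBIC)
D=D["img"]
v=np.vstack([np.hstack([c(a,178,300,80,60),c(a,285,185,80,60)]),np.hstack([c(a,325,70,100,75),c(D,205,270,160,120)])])
cv2.imwrite("pics/crop1.png",v[:,:,::-1])
E
```

```text
b len 0.1398 centre [ 0.4484 -0.403 ] yaw 0.075 425
   bg rect ((0.4573788344860077, -0.3874630331993103), (0.2092934250831604, 0.20951087772846222), 3.02866792678833)
b min() iterable argument is empty
a len 0.1402 centre [0.5129 0.0063] yaw -0.104 367
   bg rect ((0.5356347560882568, 0.019713670015335083), (0.273222416639328, 0.20890425145626068), 2.15208101272583)
a len 0.1387 centre [0.5117 0.011 ] yaw -0.017 196
   bg rect ((0.5595198273658752, -0.03210172802209854), (0.18704070150852203, 0.3346567153930664), 89.50962829589844)
```

View pics/crop1.png

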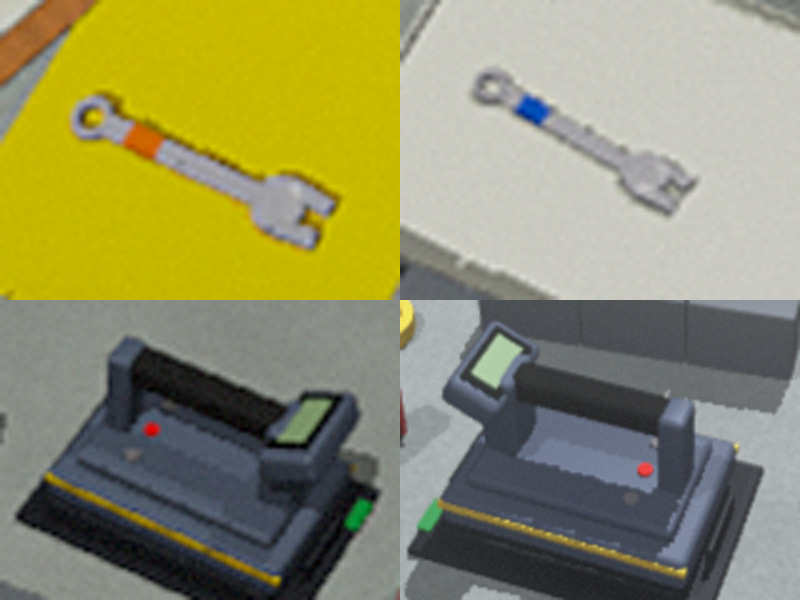

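The crop confirms it. The orange-taped spanner is on the yellow mat, jaw to the right. The blue-taped one is in the tray, jaw the same way. The blue-grey monitor stands in the black dock with its display towards +x. Now I'll move over the mat.

Call:
{"name": "jog_arm", "arguments": {
  "targets": [
    [85,[0,0,0],0.65],
    [85,[0,0,0],0.65],
    [85,[0.9,-0.3,0],0],
    [85,[0.9,-0.3,0],0],
    [85,[0.9,-0.3,0],0],
    [85,[0.9,-0.3,0],0],
    [85,[0.9,-0.3,0],0],
    [85,[0.9,-0.3,0],0],
    [85,[0.9,-0.3,0],0],
    [85,[0.9,-0.3,0],0]
  ],
  "newtons": 40
}}

```text
t: 1.4
tcp_pos: [0.4056, -0.4186, 0.1975]
tool_rot: [-0.0, 0.999, 0.036, -0.0]
wrist_force: [-0.1, -1.3, 0.1]
finger_gap: 0.0849
grip_force: 0.0
```

```bash
cat >> h.py <<'E'
def snap(name="wrist"):
    from cell import state,get_image
    s=state();d=get_image(name);return d,(s["tcp_pos"],s["tool_rot"]),s
def yaw(q):
    x=R.from_quat([q[1],q[2],q[3],q[0]]).as_matrix()[:,0];return np.arctan2(x[1],x[0])
def togo(s,xy,z=None,psi=None):
    y=yaw(s["tool_rot"]);f=y if psi is None else psi
    dx,dy=np.asarray(xy)-s["tcp_pos"][:2]
    print("t",round(s["t"],2),"tcp",np.round(s["tcp_pos"],4),"yaw",round(y,4),"| spin units",round((y-f)/.12,2),"then tx,ty units",((dx*np.cos(f)+dy*np.sin(f))/.04).round(3),((dx*np.sin(f)-dy*np.cos(f))/.04).round(3),"tz",None if z is None else round((s["tcp_pos"][2]-z)/.04,3))
def meas(d,tool,seedxy,z,bg,jawdir):
    """spanner pose from wrist picture, seed in world"""
    H,Wd=d["img"].shape[:2];g=np.stack(np.meshgrid(np.arange(0,Wd,4),np.arange(0,H,4)),-1).reshape(-1,2)
    P=onplane(d,g,z,tool);s=g[np.argmin(np.linalg.norm(P[:,:2]-seedxy,axis=1))]
    W,mu,ax,lo,hi,out=spanner(d,s,bg,z,tool)
    if np.dot(ax,jawdir)<0: ax,lo,hi=-ax,-hi,-lo
    o=mu+ax*(lo+hi)/2;n=np.array([-ax[1],ax[0]]);t=(W-o)@ax;m=(abs(t)<.035);
    u=(W-o)@n;
    print("len",round(hi-lo,4),"centre",o.round(4),"shank offset",round(u[m].mean(),4),"yaw",np.arctan2(ax[1],ax[0]).round(4),"npx",len(W),"bgrect",cv2.minAreaRect(onplane(d,out,.003,tool)[:,:2].astype(np.float32)))
    return o,ax
E
python3 - <<'E'
from h import *
d,T,s=snap();cv2.imwrite("pics/w1.png",d["img"][:,:,::-1])
o,ax=meas(d,T,[.448,-.403],.008,"mat",[1,0])
togo(s,o,.003,np.arctan2(ax[1],ax[0]))
E
```

```text
len 0.1394 centre [ 0.4499 -0.4055] shank offset -0.0 yaw 0.0776 npx 1567 bgrect ((0.4583592414855957, -0.3900158107280731), (0.20893339812755585, 0.2089189887046814), 3.028212308883667)
t 1.4 tcp [ 0.4056 -0.4186  0.1975] yaw 0.0718 | spin units -0.05 then tx,ty units 1.129 -0.241 tz 4.862
```

View pics/w1.png

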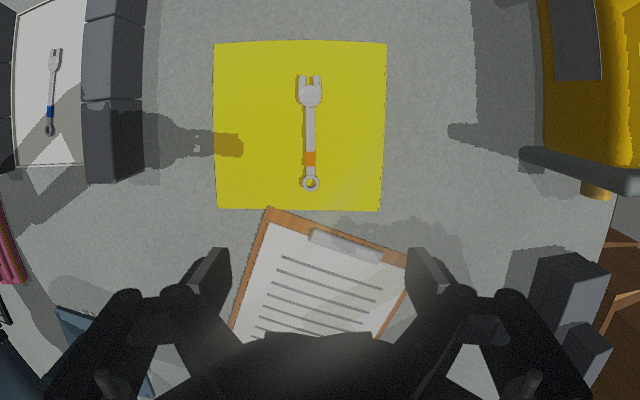

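The wrist view shows the orange-taped spanner (310,130) on the mat, jaw up in the image and away from the robot. I'll descend onto its balance point.

Call:
{"name": "jog_arm", "arguments": {
  "targets": [
    [45,[0.73,-0.12,0.3],-0.05],
    [45,[0.73,-0.12,0.7],0],
    [45,[0,0,0.9],0],
    [45,[0,0,0.9],0],
    [45,[0,0,0.8],0],
    [45,[0,0,0.6],0],
    [45,[0,0,0.4],0],
    [45,[0,0,0.1],0],
    [45,[0,0,0],0]
  ]
}}

```text
t: 2.58
tcp_pos: [0.4623, -0.4058, 0.0102]
tool_rot: [0.0, 0.999, 0.039, 0.0]
wrist_force: [-0.1, -0.2, -0.3]
finger_gap: 0.0452
grip_force: 0.0
```

```bash
python3 - <<'E'
from h import *
from cell import *
s=state()
o=np.array([.4499,-.4055]);a=.0776
togo(s,o+.013*np.array([np.cos(a),np.sin(a)]),.005,a);print(s["wrist_force"],s["finger_gap"])
E
```

```text
t 2.58 tcp [ 0.4623 -0.4058  0.0102] yaw 0.0778 | spin units 0.0 then tx,ty units 0.016 -0.032 tz 0.131
[-0.09725025 -0.23972857 -0.28967751] 0.04517851730166022
```

Call:
{"name": "jog_arm", "arguments": {
  "targets": [
    [45,[0.02,-0.03,0.13],0],
    [45,[0,0,0],0],
    [0,[0,0,0],0],
    [0,[0,0,0],0],
    [0,[0,0,0],0],
    [0,[0,0,0],0],
    [0,[0,0,0],0]
  ],
  "newtons": 50
}}

```text
t: 3.45
tcp_pos: [0.4628, -0.4042, 0.0046]
tool_rot: [0.0, 0.999, 0.039, 0.0]
wrist_force: [0.0, 0.9, 0.2]
finger_gap: 0.0001
grip_force: 0.0
```

The fingers closed fully with no grip force, so that was a miss. I'll lift and look.

Call:
{"name": "jog_arm", "arguments": {
  "targets": [
    [45,[0,0,0],0],
    [45,[0,0,0],0],
    [45,[0,0,0],0],
    [45,[0,0,0],0]
  ]
}}

```text
t: 3.95
tcp_pos: [0.4628, -0.4042, 0.0046]
tool_rot: [0.0, 0.999, 0.039, 0.0]
wrist_force: [-0.0, -0.6, -0.5]
finger_gap: 0.0448
grip_force: 0.0
```

```bash
python3 - <<'E'
from h import *
d,T,s=snap();e,_,_=snap("scene")
print(s["t"],s["tcp_pos"],s["finger_gap"])
c=e["img"][280:390,150:310]
v=np.vstack([cv2.resize(d["img"][100:400,100:540],(660,300)),cv2.resize(c,(660,300))])
cv2.imwrite("pics/w2.png",v[:,:,::-1])
E
```

```text
3.95 [ 0.46282254 -0.40419683  0.0046275 ] 0.044827198439781155
```

View pics/w2.png

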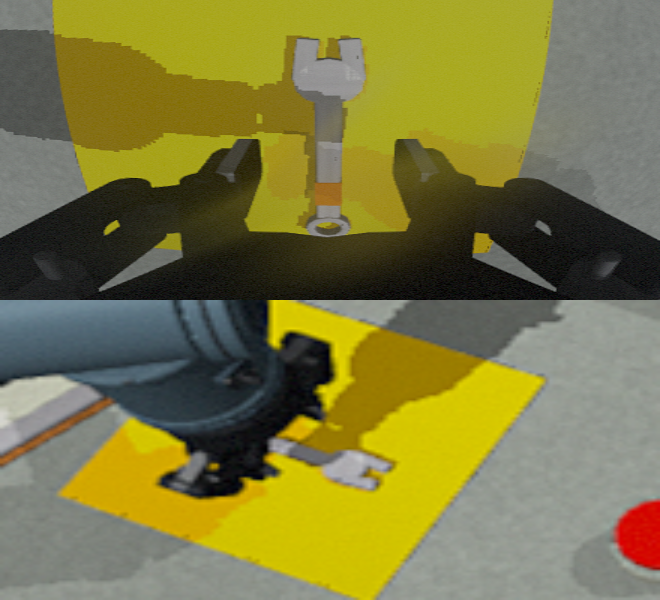

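The spanner lies centred between the fingers (crop about (330,120)), but the fingers look higher than the TCP reading suggests. I'll check the fingertip height by casting rays.

```bash
python3 - <<'E'
from h import *
import cell
d,T,s=snap()
# wrist ray through left/right fingertip inner front corner
for px in((272,240),(364,240)):
    o,v=rays(d,[px],T)
    for z in(.005,.02,.03,.045):
        p=o+v[0]*((z-o[2])/v[0,2]);print(px,z,"rel tcp xy",(p-T[0])[:2].round(4))
S=np.load("scene0.npz")
for z in(.005,.02,.03,.045,.06): print("scene",z,(onplane(S,[(198.5,350)],z)[0]-T[0])[:2].round(4))
print([n for n in dir(cell) if n[0]!='_'],pinch:=cell.pinch_z)
S=cell.get_image("scene");D=cell.get_image("side")
v=np.vstack([cv2.resize(S["img"][290:370,170:280],(660,300),interpolation=cv2.INTER_CUBIC),cv2.resize(D["img"][120:200,320:430],(660,300),interpolation=cv2.INTER_CUBIC)])
cv2.imwrite("pics/w3.png",v[:,:,::-1])
E
```

```text
(272, 240) 0.005 rel tcp xy [-0.0084  0.028 ]
(272, 240) 0.02 rel tcp xy [-0.0016  0.0261]
(272, 240) 0.03 rel tcp xy [0.0029 0.0248]
(272, 240) 0.045 rel tcp xy [0.0097 0.0229]
(364, 240) 0.005 rel tcp xy [-0.0039 -0.0291]
(364, 240) 0.02 rel tcp xy [ 0.0025 -0.0261]
(364, 240) 0.03 rel tcp xy [ 0.0067 -0.0241]
(364, 240) 0.045 rel tcp xy [ 0.0132 -0.0212]
scene 0.005 [-0.0307 -0.0525]
scene 0.02 [-0.0254 -0.0532]
scene 0.03 [-0.0219 -0.0536]
scene 0.045 [-0.0166 -0.0543]
scene 0.06 [-0.0114 -0.055 ]
['MotionError', 'close_job', 'get_image', 'pinch_z', 'state'] 0.0187
```

View pics/w3.png

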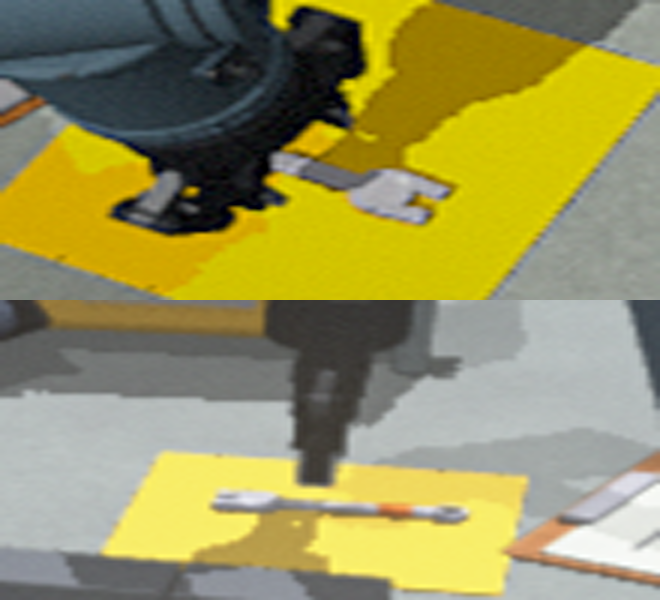

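```bash
python3 - <<'E'
from h import *
D=np.load("side0.npz")
o,v=rays(D,[(373,169.3)]);
for y in(-.3765,-.382):
    p=o+v[0]*((y-o[1])/v[0,1]);print(p.round(4))
E
```

```text
[ 0.4567 -0.3765  0.0417]
[ 0.4575 -0.382   0.0387]
```

Two independent views (wrist and side) put the fingertips about 35 mm behind the reported TCP, so the fingers really end higher than stated. I'll feel my way down with the fingers nearly closed, watching the force.

Call:
{"name": "jog_arm", "arguments": {
  "targets": [
    [22,[0,0,0],0],
    [22,[0,0,0],0],
    [22,[0,0,0.2],0],
    [22,[0,0,0.2],0],
    [22,[0,0,0],0]
  ]
}}

```text
t: 4.82
tcp_pos: [0.4622, -0.4034, -0.0127]
tool_rot: [-0.001, 0.999, 0.039, -0.001]
wrist_force: [-0.0, -0.1, 0.4]
finger_gap: 0.0216
grip_force: 0.0
```

```bash
cat > tip.py <<'E'
from h import *
d,T,s=snap();D,_,_=snap("side")
# dark pixels of the gripper over the mat, lowest point in side view
im=D["img"];m=(im.max(2)<75)[100:200,340:410]
m=cv2.morphologyEx(m.astype(np.uint8),cv2.MORPH_OPEN,np.ones((2,2),np.uint8))
ys,xs=np.nonzero(m);r=ys.max();px=(340+xs[ys==r].mean(),100+r+.5)
o,v=rays(D,[px]);y=T[0][1]+s["finger_gap"]/2+.007
p=o+v[0]*((y-o[1])/v[0,1]);print("tip px",px,"world",p.round(4),"tcp",T[0].round(4),"gap",s["finger_gap"],s["wrist_force"].round(2))
E
python3 tip.py
```

```text
tip px (np.float64(373.0), np.float64(172.5)) world [ 0.4572 -0.3856  0.0253] tcp [ 0.4622 -0.4034 -0.0127] gap 0.021619676727549372 [-0.03 -0.05  0.43]
```

The TCP reads below desk level with no contact, so the offset is confirmed. Continuing down in small steps.

Call:
{"name": "jog_arm", "arguments": {
  "targets": [
    [22,[0,0,0.15],0],
    [22,[0,0,0.1],0],
    [22,[0,0,0],0]
  ]
}}

```text
t: 5.3
tcp_pos: [0.4625, -0.4038, -0.0219]
tool_rot: [-0.0, 0.999, 0.039, -0.0]
wrist_force: [-0.4, -0.4, 0.8]
finger_gap: 0.0222
grip_force: 0.0
```

```bash
python3 tip.py
```

```text
tip px (np.float64(373.0), np.float64(175.5)) world [ 0.4565 -0.3857  0.0144] tcp [ 0.4625 -0.4038 -0.0219] gap 0.022217887430659788 [-0.38 -0.36  0.84]
```

Call:
{"name": "jog_arm", "arguments": {
  "targets": [
    [22,[0,0,0.1],0],
    [22,[0,0,0],0]
  ]
}}

```text
t: 5.65
tcp_pos: [0.4626, -0.404, -0.0257]
tool_rot: [-0.0, 0.999, 0.039, -0.0]
wrist_force: [0.3, -0.0, 0.8]
finger_gap: 0.022
grip_force: 0.0
```

Call:
{"name": "jog_arm", "arguments": {
  "targets": [
    [22,[0,0,0.06],0],
    [22,[0,0,0],0]
  ]
}}

```text
t: 5.9
tcp_pos: [0.4627, -0.404, -0.028]
tool_rot: [-0.0, 0.999, 0.039, -0.0]
wrist_force: [-0.7, -0.3, 0.1]
finger_gap: 0.0222
grip_force: 0.0
```

```bash
python3 tip.py
```

```text
tip px (np.float64(373.0), np.float64(176.5)) world [ 0.4563 -0.3859  0.0106] tcp [ 0.4627 -0.404  -0.028 ] gap 0.02224343588469454 [-0.66 -0.32  0.14]
```

Call:
{"name": "jog_arm", "arguments": {
  "targets": [
    [22,[0,0,0.06],0],
    [22,[0,0,0],0]
  ]
}}

```text
t: 6.25
tcp_pos: [0.4628, -0.4042, -0.0303]
tool_rot: [-0.0, 0.999, 0.039, -0.0]
wrist_force: [-0.0, -0.4, -0.3]
finger_gap: 0.0221
grip_force: 0.0
```

Call:
{"name": "jog_arm", "arguments": {
  "targets": [
    [22,[0,0,0.05],0],
    [22,[0,0,0],0]
  ]
}}

```text
t: 6.5
tcp_pos: [0.4629, -0.4043, -0.0304]
tool_rot: [0.0, 0.999, 0.039, 0.0]
wrist_force: [-4.2, 3.4, 13.0]
finger_gap: 0.0219
grip_force: 6.4
```

Contact with the mat is at a reported -0.0304, so the tips sit 33 mm above the reported TCP. I'll back off a little and close.

Call:
{"name": "jog_arm", "arguments": {
  "targets": [
    [22,[0,0,-0.1],0],
    [22,[0,0,0],0],
    [0,[0,0,0],0],
    [0,[0,0,0],0],
    [0,[0,0,0],0]
  ],
  "newtons": 60
}}

```text
t: 7.12
tcp_pos: [0.4629, -0.4042, -0.0282]
tool_rot: [-0.0, 0.999, 0.039, 0.0]
wrist_force: [-0.2, 0.9, 3.2]
finger_gap: 0.0087
grip_force: 58.7
```

Call:
{"name": "jog_arm", "arguments": {
  "targets": [
    [0,[0,0,-0.3],0],
    [0,[0,0,-0.7],0],
    [0,[0,0,-1],0],
    [0,[0,0,-1],0],
    [0,[0,0,-1],0],
    [0,[0,0,-1],0],
    [0,[0,0,-0.3],0]
  ]
}}

```text
t: 8.0
tcp_pos: [0.4638, -0.4053, 0.1871]
tool_rot: [0.002, 0.999, 0.039, 0.002]
wrist_force: [0.1, -0.5, -1.3]
finger_gap: 0.0083
grip_force: 58.7
```

```bash
python3 - <<'E'
from h import *
d,T,s=snap();print(s["finger_gap"],s["grip_force"])
cv2.imwrite("pics/w4.png",d["img"][:,:,::-1])
# spanner a pose and where to put b, from the earlier scene estimate
togo(s,[.512,.0],.14,-.10)
E
```

```text
0.00828312386975913 58.74564528465271
t 8.0 tcp [ 0.4638 -0.4053  0.1871] yaw 0.0779 | spin units 1.48 then tx,ty units 0.188 -10.201 tz 1.177
```

View pics/w4.png

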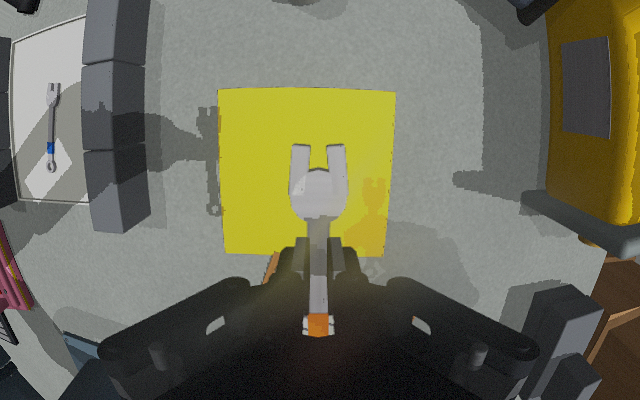

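The spanner is held squarely in the pads with its jaw ahead (318,190). Moving towards the tray.

Call:
{"name": "jog_arm", "arguments": {
  "targets": [
    [0,[0,0,0],0.7],
    [0,[0,0,0],0.7],
    [0,[0,-0.5,0],0],
    [0,[0,-0.9,0],0],
    [0,[0,-0.9,0],0],
    [0,[0,-0.9,0],0],
    [0,[0,-0.9,0],0],
    [0,[0,-0.9,0],0],
    [0,[0,-0.9,0],0],
    [0,[0,-0.9,0],0]
  ]
}}

```text
t: 9.3
tcp_pos: [0.4862, -0.1304, 0.1827]
tool_rot: [-0.001, 0.999, -0.044, -0.001]
wrist_force: [-0.2, 0.1, -1.0]
finger_gap: 0.0084
grip_force: 58.8
```

```bash
python3 - <<'E'
from h import *
d,T,s=snap();print(s["finger_gap"],s["grip_force"],s["tcp_pos"],yaw(s["tool_rot"]))
cv2.imwrite("pics/w5.png",d["img"][:,:,::-1])
try: meas(d,T,[.512,.009],.007,"tray",[1,0])
except Exception as e: print(e)
E
```

```text
0.008363644080855388 58.76239836215973 [ 0.4861965  -0.1304483   0.18270112] -0.08760351671401802
min() iterable argument is empty
```

View pics/w5.png

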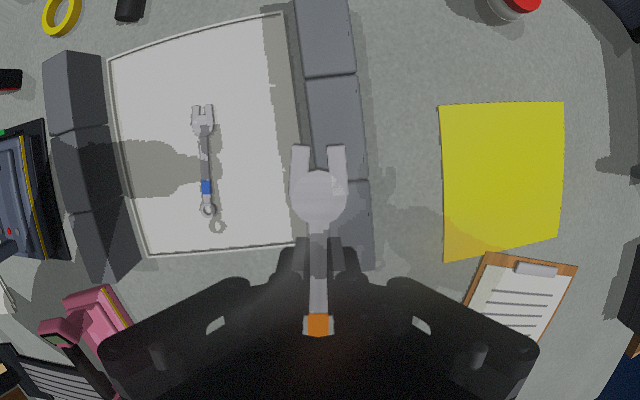

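The wrist view shows the tray with the blue spanner: jaw prong tips (194,106) and (212,105), ring end (208,217). The held spanner is at centre. I'll cast these pixels onto the plane, and the steel outline from the scene camera too.

```bash
python3 - <<'E'
from h import *
from cell import state
im=cv2.imread("pics/w5.png")[:,:,::-1]
d,T,s=snap()
# saturation-independent mask: local contrast (spanner darker than local tray), window
h=cv2.cvtColor(im,cv2.COLOR_RGB2HSV);b=(abs(h[...,0].astype(int)-112)<10)&(h[...,1]>150)
ys,xs=np.nonzero(b[150:230,180:235]);t=onplane(d,[(xs.mean()+180,ys.mean()+150)],.009,T)[0]
P=onplane(d,[(203,104.5),(208.5,217.5)],.009,T)
def rep(n,j,r):
    c=(j+r)/2;v=j-r;print(n,"len",np.linalg.norm(v[:2]).round(4),"c",c[:2].round(4),"yaw",np.arctan2(v[1],v[0]).round(4))
rep("wrist",P[0],P[1]);print("tape",t.round(4))
S=np.load("scene0.npz");D=np.load("side0.npz")
c=onplane(d,[(108,58),(283,13),(147,257)],.010,T);e1=c[1]-c[0];e2=c[0]-c[2]
print("tray corners",c[:,:2].round(4).tolist(),"yaw x",np.arctan2(e2[1],e2[0]).round(3),"yaw y",(np.arctan2(e1[1],e1[0])+np.pi/2).round(3),np.linalg.norm(e1),np.linalg.norm(e2))
print("centre",(c[1]+c[2])[:2]/2)
for n,q in(("scene",S),("side",D)):
    hh=cv2.cvtColor(q["img"],cv2.COLOR_RGB2HSV);b=(abs(hh[...,0].astype(int)-112)<10)&(hh[...,1]>130)&(hh[...,2]>90)
    x0,y0=((300,195) if n=="scene" else (325,235));ys,xs=np.nonzero(b[y0:y0+25,x0:x0+40]);print(n,len(xs),onplane(q,[(xs.mean()+x0,ys.mean()+y0)],.009)[0].round(4))
E
```

```text
wrist len 0.1389 c [0.5121 0.0085] yaw -0.1103
tape [0.4825 0.0129 0.009 ]
tray corners [[0.6703, 0.1341], [0.6752, -0.1024], [0.391, 0.1262]] yaw x 0.028 yaw y 0.021 0.2365584564644852 0.27936608225608645
centre [0.53310146 0.01187743]
scene 22 [0.4819 0.0093 0.009 ]
side 15 [0.482  0.0083 0.009 ]
```

```bash
python3 - <<'E'
from h import *
from cell import state
togo(state(),[.5202,-.0382],-.028,-.107)
E
```

```text
t 9.4 tcp [ 0.4861 -0.1284  0.1828] yaw -0.0845 | spin units 0.19 then tx,ty units 0.608 -2.334 tz 5.271
```

Call:
{"name": "jog_arm", "arguments": {
  "targets": [
    [0,[0,0,0],0.19],
    [0,[0.2,-0.8,0],0],
    [0,[0.2,-0.8,0.2],0],
    [0,[0.2,-0.73,0.4],0],
    [0,[0,0,0.8],0],
    [0,[0,0,0.9],0],
    [0,[0,0,0.9],0],
    [0,[0,0,0.7],0],
    [0,[0,0,0.4],0],
    [0,[0,0,0],0]
  ]
}}

```text
t: 10.65
tcp_pos: [0.5209, -0.0437, 0.0108]
tool_rot: [-0.0, 0.998, -0.057, -0.001]
wrist_force: [-0.2, 0.1, -0.5]
finger_gap: 0.0081
grip_force: 58.9
```

```bash
python3 - <<'E'
from h import *
d,T,s=snap();print(s["grip_force"],s["wrist_force"])
togo(s,[.5202,-.0382],-.028,-.107)
# steel/blue of both in picture: blue tape centre, current view
im=d["img"];h=cv2.cvtColor(im,cv2.COLOR_RGB2HSV)
b=((abs(h[...,0].astype(int)-112)<10)&(h[...,1]>130)&(h[...,2]>60)).astype(np.uint8)
n,l,st,c=cv2.connectedComponentsWithStats(b)
for i in range(1,n):
    if st[i,4]>30: print(st[i],c[i].round(1),onplane(d,[c[i]],.009,T)[0].round(4))
cv2.imwrite("pics/w6.png",im[:,:,::-1])
E
```

```text
58.88757348060608 [-0.19847318  0.0854092  -0.50155141]
t 10.65 tcp [ 0.5209 -0.0437  0.0108] yaw -0.1139 | spin units -0.06 then tx,ty units -0.031 -0.135 tz 0.97
[244 274  15  12  97] [252.9 280.2] [0.4888 0.0043 0.009 ]
```

View pics/w6.png

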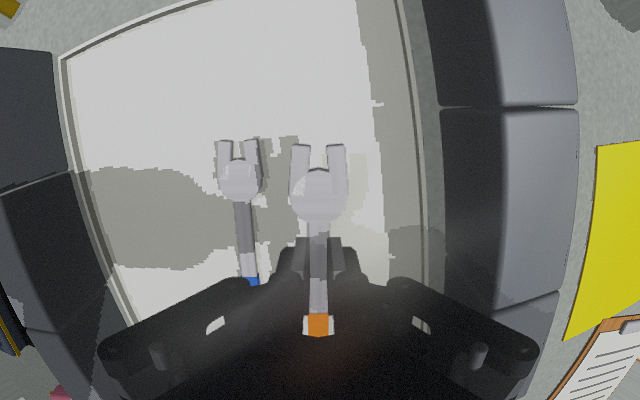

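The wrist view shows the held spanner (318,200) to the right of the blue one, whose jaw tip is at about (238,140) and shank at about (244.5,232), both jaws ahead. I'll work out the offset from that.

```bash
python3 - <<'E'
from h import *
d,T,s=snap()
P=onplane(d,[(238,140),(244.5,232)],.011,T)[:,:2];v=P[0]-P[1];y=np.arctan2(v[1],v[0]);print(P.round(4),"yaw",y.round(3))
for y in(y,-.107):
    u=np.array([np.cos(y),np.sin(y)]);c=P[0]-.069*u;w=np.array([-u[1],u[0]]);b=T[0][:2]-.013*np.array([np.cos(yaw(T[1])),np.sin(yaw(T[1]))])
    print("a",c.round(4),"b in a",((b-c)@u).round(4),((b-c)@w).round(4))
E
```

```text
[[ 0.5825 -0.0038]
 [ 0.5255  0.0022]] yaw -0.106
a [0.5139 0.0035] b in a -0.0001 -0.0461
a [0.5139 0.0035] b in a -0.0001 -0.0462
```

Offset is -46 mm, level and parallel, so I'll lower here.

Call:
{"name": "jog_arm", "arguments": {
  "targets": [
    [0,[0,-0.03,0.4],0],
    [0,[0,0,0.3],0],
    [0,[0,0,0.15],0],
    [0,[0,0,0.08],0],
    [0,[0,0,0],0]
  ]
}}

```text
t: 11.38
tcp_pos: [0.5217, -0.0421, -0.0256]
tool_rot: [-0.0, 0.998, -0.056, -0.0]
wrist_force: [0.3, 0.1, -0.8]
finger_gap: 0.0084
grip_force: 58.9
```

Call:
{"name": "jog_arm", "arguments": {
  "targets": [
    [0,[0,0,0.05],0],
    [0,[0,0,0.02],0],
    [0,[0,0,0],0]
  ]
}}

```text
t: 11.75
tcp_pos: [0.5219, -0.0422, -0.0281]
tool_rot: [0.0, 0.998, -0.056, 0.0]
wrist_force: [-1.2, 0.3, -1.4]
finger_gap: 0.0085
grip_force: 58.9
```

Call:
{"name": "jog_arm", "arguments": {
  "targets": [
    [0,[0,0,0.03],0],
    [0,[0,0,0],0]
  ]
}}

```text
t: 12.0
tcp_pos: [0.5219, -0.0422, -0.0283]
tool_rot: [0.0, 0.998, -0.056, 0.0]
wrist_force: [-3.5, -0.8, 9.7]
finger_gap: 0.0085
grip_force: 60.2
```

It touches the floor, so I'll release and rise.

Call:
{"name": "jog_arm", "arguments": {
  "targets": [
    [22,[0,0,0],0],
    [22,[0,0,0],0],
    [22,[0,0,0],0],
    [22,[0,0,-0.3],0],
    [22,[0,0,-0.7],0],
    [22,[0,0,-1],0],
    [22,[0,0,-1],0],
    [22,[0,0,-1],0],
    [22,[0,0,-1],0],
    [22,[-0.5,0,-0.8],0]
  ]
}}

```text
t: 13.25
tcp_pos: [0.5029, -0.0403, 0.2053]
tool_rot: [0.0, 0.998, -0.056, 0.002]
wrist_force: [0.2, -0.2, -0.9]
finger_gap: 0.0219
grip_force: 0.0
```

```bash
cat > two.py <<'E'
from h import *
d,T,s=snap();im=d["img"];np.savez("w7.npz",img=im)
print("t",s["t"],"tcp",s["tcp_pos"].round(4),"gap",s["finger_gap"])
h=cv2.cvtColor(im,cv2.COLOR_RGB2HSV);H=h[...,0].astype(int)
for nm,m in(("blue",(abs(H-112)<10)&(h[...,1]>130)&(h[...,2]>60)),("orange",(abs(H-11)<5)&(h[...,1]>170))):
    n,l,st,c=cv2.connectedComponentsWithStats(m.astype(np.uint8))
    for i in range(1,n):
        p=onplane(d,[c[i]],.01,T)[0]
        if st[i,4]>30 and abs(p[0]-.5)<.1 and abs(p[1])<.15:
            pts=np.c_[np.nonzero(l==i)[::-1]];w=onplane(d,pts,.01,T)[:,:2];print(nm,st[i,4],p[:2].round(4),"rect",cv2.minAreaRect(w.astype(np.float32)))
# rectified top view of tray region at z=.010 ; edges of things vs tray
g=np.stack(np.meshgrid(np.arange(.42,.62,.0005),np.arange(-.1,.06,.0005)),-1)
E
python3 two.py
```

```text
t 13.25 tcp [ 0.5029 -0.0403  0.2053] gap 0.021932846752334954
blue 94 [0.4836 0.0074] rect ((0.4834182858467102, 0.007532436400651932), (0.008825703524053097, 0.014353761449456215), 81.92605590820312)
```

```bash
python3 - <<'E'
from h import *
S=np.load("scene0.npz");D=np.load("side0.npz")
a=cross([rays(S,[(360,85)]),rays(D,[(311,312)])]);b=cross([rays(S,[(395,97.5)]),rays(D,[(251,304)])])
print(a.round(4),b.round(4),((a+b)/2).round(4),np.arctan2(*(b-a)[1::-1]),np.linalg.norm(b-a))
# dock outline: black pixels' quad from scene, radio base etc.
print("radio scene base",onplane(S,[(433,150)],0).round(3))
from cell import state
togo(state(),[.42,.22],.2,0)
E
```

```text
[0.4472 0.3766 0.1338] [0.5599 0.3822 0.1303] [0.5036 0.3794 0.132 ] 0.049165395327401454 0.11288932589307275
radio scene base [[0.713 0.359 0.   ]]
t 13.3 tcp [ 0.5019 -0.04    0.2092] yaw -0.1124 | spin units -0.94 then tx,ty units -2.047 -6.501 tz 0.229
```

Call:
{"name": "jog_arm", "arguments": {
  "targets": [
    [22,[0,0,-0.3],-0.7],
    [22,[0,0,-0.4],-0.7],
    [22,[-0.3,-0.6,-0.3],0],
    [22,[-0.3,-0.9,0],0],
    [22,[-0.3,-0.9,0],0],
    [22,[-0.3,-0.9,0],0],
    [22,[-0.3,-0.9,0],0],
    [85,[-0.3,-0.9,0],0],
    [85,[0,-0.7,0],0],
    [85,[0,0,0],0]
  ]
}}

```text
t: 14.55
tcp_pos: [0.4167, 0.1891, 0.2431]
tool_rot: [-0.0, 1.0, 0.029, 0.0]
wrist_force: [0.6, -0.1, 0.5]
finger_gap: 0.0751
grip_force: 0.0
```

```bash
python3 - <<'E'
from h import *
d,T,s=snap();im=d["img"];np.savez("w8.npz",p=T[0],q=T[1],**d);print(s["tcp_pos"],yaw(T[1]))
# rectified top views: tray plane z=.009 (0.5mm/px) and monitor grip-top plane z=.136, via inverse projection
def rect(x0,x1,y0,y1,z,step):
    X,Y=np.meshgrid(np.arange(x0,x1,step),np.arange(y1,y0,-step));w=np.stack([X,Y,np.full_like(X,z)],-1).reshape(-1,3)
    q=T[1];M=np.eye(4);M[:3,:3]=R.from_quat([q[1],q[2],q[3],q[0]]).as_matrix();M[:3,3]=T[0];E=M@d["mount"]
    c=(w-E[:3,3])@E[:3,:3];th=np.arctan2(np.hypot(c[:,0],c[:,1]),c[:,2]);ph=np.hypot(c[:,0],c[:,1])
    K=d["K"];u=K[0,2]+K[0,0]*th*c[:,0]/ph;v=K[1,2]+K[0,0]*th*c[:,1]/ph
    return cv2.remap(im,u.reshape(X.shape).astype(np.float32),v.reshape(X.shape).astype(np.float32),cv2.INTER_CUBIC)
A=rect(.42,.62,-.09,.06,.009,.0005);B=rect(.36,.66,.25,.5,.136,.00075)
A=A[:300,:400];B=cv2.resize(B,(400,333))[:300]
v=np.vstack([np.hstack([A,B]),np.hstack([im[50:350,0:400],im[50:350,240:640]])])
cv2.imwrite("pics/w8.png",v[:,:,::-1]);print(v.shape)
E
```

```text
[0.41668222 0.1891419  0.24313276] 0.0581101523363729
(600, 800, 3)
```

View pics/w8.png

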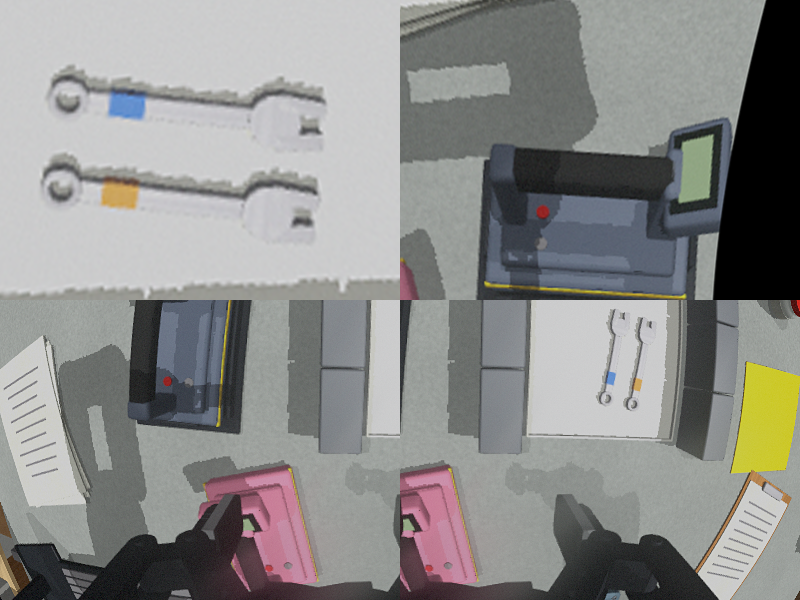

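The rectified view (top left) shows the pair. Blue spanner: ring (47,96), jaw (325,121). Orange spanner: ring (41,187), jaw (318,212). They lie flat, parallel and level, about 46 mm apart. Top right shows the monitor's grip bar from (515,166) to (672,175) and its yellow head stripe from (485,285) to (687,297). Now I'll refine the monitor pose numerically.

```bash
python3 - <<'E'
from h import *
N=np.load("w8.npz");T=(N["p"],N["q"]);S=np.load("scene0.npz");D=np.load("side0.npz")
def stripe(d,T,box,zs):
    im=d["img"];h=cv2.cvtColor(im,cv2.COLOR_RGB2HSV);m=(abs(h[...,0].astype(int)-24)<7)&(h[...,1]>130)&(h[...,2]>80)
    M=np.zeros_like(m);x,y,w,hh=box;M[y:y+hh,x:x+w]=m[y:y+hh,x:x+w];ys,xs=np.nonzero(M);px=np.c_[xs,ys]
    for z in zs:
        W=onplane(d,px,z,T)[:,:2];mu=W.mean(0);ax=np.linalg.svd(W-mu,full_matrices=0)[2][0];ax*=np.sign(ax[0]);t=(W-mu)@ax;c=mu+ax*(t.min()+t.max())/2
        print(len(px),"z",z,"len",np.ptp(t).round(4),"c",c.round(4),"yaw",np.arctan2(ax[1],ax[0]).round(4))
print("wrist -y");stripe(N,T,(205,30,60,160),(.03,.045,.06))
print("scene -y");stripe(S,None,(325,110,90,45),(.03,.045,.06))
print("side +y");stripe(D,None,(210,320,150,80),(.03,.045,.06))
# grip bar: raw black px in wrist
im=N["img"];y0=50;dk=(im.max(2)<48)
W=np.nonzero(dk);px=np.c_[W[1],W[0]];P=onplane(N,px,.136,T)[:,:2]
k=(P[:,0]>.43)&(P[:,0]<.60)&(P[:,1]>.35)&(P[:,1]<.40);P=P[k]
for x in np.arange(.44,.59,.01):
    q=P[abs(P[:,0]-x)<.004];print(round(x,3),len(q),q[:,1].min().round(4) if len(q) else 0,q[:,1].max().round(4) if len(q) else 0)
E
```

```text
wrist -y
323 z 0.03 len 0.1934 c [0.4956 0.3143] yaw -0.0662
323 z 0.045 len 0.1859 c [0.4953 0.3096] yaw -0.0662
323 z 0.06 len 0.1785 c [0.495  0.3049] yaw -0.0662
scene -y
119 z 0.03 len 0.202 c [0.4981 0.3221] yaw -0.0655
119 z 0.045 len 0.1991 c [0.5026 0.3102] yaw -0.0655
119 z 0.06 len 0.1962 c [0.507  0.2983] yaw -0.0655
side +y
234 z 0.03 len 0.2019 c [0.5142 0.4303] yaw -0.066
234 z 0.045 len 0.1979 c [0.5091 0.4419] yaw -0.066
234 z 0.06 len 0.1939 c [0.5041 0.4534] yaw -0.066
0.44 32 0.3501 0.3609
0.45 201 0.3508 0.3876
0.46 195 0.3551 0.3884
0.47 207 0.355 0.3867
0.48 131 0.3549 0.3864
0.49 107 0.3538 0.3863
0.5 98 0.3529 0.3852
0.51 88 0.352 0.3842
0.52 92 0.3522 0.3833
0.53 86 0.3509 0.3836
0.54 79 0.3502 0.3822
0.55 67 0.35 0.3817
0.56 18 0.3551 0.3811
0.57 41 0.3502 0.3997
0.58 19 0.3961 0.3996
```

```bash
python3 - <<'E'
from h import *
from cell import state
togo(state(),[.505,.374],.073,-.066)
E
```

```text
t 14.6 tcp [0.417  0.1881 0.243 ] yaw 0.0572 | spin units 1.03 then tx,ty units 1.89 -4.782 tz 4.25
```

Call:
{"name": "jog_arm", "arguments": {
  "targets": [
    [85,[0,0,0],0.52],
    [85,[0,0,0],0.51],
    [85,[0.3,-0.7,0],0],
    [85,[0.3,-0.8,0],0],
    [85,[0.3,-0.8,0],0],
    [85,[0.3,-0.8,0],0],
    [85,[0.3,-0.8,0],0],
    [85,[0.39,-0.88,0],0],
    [85,[0,0,0],0],
    [85,[0,0,0],0]
  ]
}}

```text
t: 15.85
tcp_pos: [0.5059, 0.3719, 0.2423]
tool_rot: [0.001, 0.999, -0.035, -0.0]
wrist_force: [-0.6, -0.4, -1.0]
finger_gap: 0.0851
grip_force: 0.0
```

```bash
python3 - <<'E'
from h import *
d,T,s=snap();togo(s,[.505,.374],.073,-.066)
im=d["img"];np.savez("w9.npz",p=T[0],q=T[1],**d)
# red button + green display + dark bar edges in this view
h=cv2.cvtColor(im,cv2.COLOR_RGB2HSV)
dk=im.max(2)<55;W=np.nonzero(dk);P=onplane(d,np.c_[W[1],W[0]],.136,T)[:,:2]
k=(P[:,0]>.5)&(P[:,0]<.60)&(abs(P[:,1]-.374)<.035);P=P[k]
for x in np.arange(.50,.58,.01):
    q=P[abs(P[:,0]-x)<.004];print(round(x,3),len(q),np.percentile(q[:,1],[2,98]).round(4) if len(q) else 0)
m=(abs(h[...,0].astype(int)-24)<7)&(h[...,1]>130)&(h[...,2]>80);ys,xs=np.nonzero(m);Y=onplane(d,np.c_[xs,ys],.046,T)[:,:2]
for lo,hi in((.29,.33),(.42,.46)):
    q=Y[(Y[:,1]>lo)&(Y[:,1]<hi)&(abs(Y[:,0]-.5)<.12)];print("stripe",len(q),q.min(0),q.max(0),np.polyfit(q[:,0]-.505,q[:,1],1) if len(q)>9 else 0)
E
```

```text
t 15.85 tcp [0.5059 0.3719 0.2423] yaw -0.0694 | spin units -0.03 then tx,ty units -0.026 -0.051 tz 4.233
0.5 32 [0.3635 0.3873]
0.51 97 [0.363  0.3867]
0.52 110 [0.3623 0.3858]
0.53 94 [0.3617 0.3851]
0.54 83 [0.3611 0.3849]
0.55 63 [0.3605 0.3844]
0.56 39 [0.36   0.3837]
0.57 51 [0.3448 0.3999]
stripe 152 [0.40433355 0.30302483] [0.6021605  0.31762037] [-0.06489918  0.30981399]
stripe 185 [0.41173245 0.43127142] [0.61027314 0.44725623] [-0.06653357  0.44081727]
```

The pose agrees: grip centre is about (0.505, 0.375) and yaw -0.066. Descending.

Call:
{"name": "jog_arm", "arguments": {
  "targets": [
    [85,[-0.02,-0.07,0.4],-0.03],
    [85,[0,0,0.8],0],
    [85,[0,0,0.8],0],
    [85,[0,0,0.7],0],
    [85,[0,0,0.6],0],
    [85,[0,0,0.5],0],
    [85,[0,0,0.3],0],
    [85,[0,0,0.1],0],
    [85,[0,0,0],0]
  ]
}}

```text
t: 17.02
tcp_pos: [0.5054, 0.3762, 0.0749]
tool_rot: [-0.0, 0.999, -0.033, 0.0]
wrist_force: [-0.3, -0.2, -0.4]
finger_gap: 0.0851
grip_force: 0.0
```

Call:
{"name": "jog_arm", "arguments": {
  "targets": [
    [60,[0,0,0],0],
    [40,[0,0,0],0],
    [20,[0,0,0],0],
    [0,[0,0,0],0],
    [0,[0,0,0],0],
    [0,[0,0,0],0],
    [0,[0,0,0],0]
  ],
  "newtons": 100
}}

```text
t: 17.9
tcp_pos: [0.5054, 0.376, 0.0751]
tool_rot: [0.0, 0.999, -0.033, 0.0]
wrist_force: [-1.4, -3.2, 5.6]
finger_gap: 0.0245
grip_force: 99.5
```

Call:
{"name": "jog_arm", "arguments": {
  "targets": [
    [0,[0,0,-0.15],0],
    [0,[0,0,-0.2],0],
    [0,[0,0,-0.3],0],
    [0,[0,0,-0.4],0],
    [0,[0,0,-0.5],0],
    [0,[0,0,-0.5],0],
    [0,[0,0,-0.5],0],
    [0,[0,0,-0.3],0],
    [0,[0,0,0],0],
    [0,[0,0,0],0]
  ]
}}

```text
t: 19.15
tcp_pos: [0.5047, 0.3759, 0.1878]
tool_rot: [0.0, 0.999, -0.033, -0.001]
wrist_force: [-0.3, -0.4, -7.9]
finger_gap: 0.0242
grip_force: 98.9
```

```bash
cat > mon.py <<'E'
from h import *
d,T,s=snap();togo(s,[.509,-.018],.0785,-.10);print("moment",s["moment"].round(2),"F",s["wrist_force"].round(2),s["grip_force"],s["finger_gap"])
q=T[1];M=R.from_quat([q[1],q[2],q[3],q[0]]).as_matrix();im=d["img"];h=cv2.cvtColor(im,cv2.COLOR_RGB2HSV)
m=(abs(h[...,0].astype(int)-24)<7)&(h[...,1]>130)&(h[...,2]>80);ys,xs=np.nonzero(m)
zt=T[0][2]-.0551+.026
for z in (zt,):
    Y=(onplane(d,np.c_[xs,ys],z,T)-[T[0][0],T[0][1],z])@M
    for lo,hi in((-.085,-.05),(.05,.085)):
        k=Y[(Y[:,1]>lo)&(Y[:,1]<hi)&(abs(Y[:,0])<.13)];
        if len(k)>20: print("stripe tool frame n",len(k),"x",k[:,0].min().round(4),k[:,0].max().round(4),"fit y=",np.polyfit(k[:,0],k[:,1],1).round(4))
D=snap("side")[0];S=snap("scene")[0];np.savez("ss.npz",D=D["img"],S=S["img"])
E
python3 mon.py
```

```text
t 19.15 tcp [0.5047 0.3759 0.1878] yaw -0.0651 | spin units 0.29 then tx,ty units 1.091 9.787 tz 2.732
moment [ 0.    0.11 -0.02] F [-0.25 -0.37 -7.85] 98.91067028045654 0.024170609426760522
stripe tool frame n 244 x -0.0582 0.0667 fit y= [-0.0002 -0.0647]
stripe tool frame n 193 x -0.0583 0.0708 fit y= [-0.0008  0.0651]
```

The monitor lifted level and centred in the grip. Now carrying it over the bricks.

Call:
{"name": "jog_arm", "arguments": {
  "targets": [
    [0,[0.1,0.3,0],0.15],
    [0,[0.1,0.6,0],0.14],
    [0,[0.1,0.8,0],0],
    [0,[0.1,0.8,0],0],
    [0,[0.1,0.8,0],0],
    [0,[0.1,0.8,0],0],
    [0,[0.1,0.8,0],0],
    [0,[0.1,0.8,0],0],
    [0,[0.1,0.8,0],0],
    [0,[0.1,0.8,0],0]
  ]
}}

```text
t: 20.55
tcp_pos: [0.5165, 0.0798, 0.1887]
tool_rot: [0.0, 0.999, -0.05, 0.0]
wrist_force: [0.4, -0.9, -8.5]
finger_gap: 0.0245
grip_force: 99.1
```

Call:
{"name": "jog_arm", "arguments": {
  "targets": [
    [0,[0,0.8,0],0],
    [0,[0,0.7,0],0],
    [0,[0,0.5,0],0],
    [0,[0,0.3,0],0],
    [0,[0,0.15,0],0],
    [0,[0,0,0],0],
    [0,[0,0,0],0]
  ]
}}

```text
t: 21.42
tcp_pos: [0.507, -0.0151, 0.1886]
tool_rot: [-0.0, 0.999, -0.05, -0.0]
wrist_force: [0.5, 0.6, -8.0]
finger_gap: 0.0245
grip_force: 99.2
```

```bash
python3 mon.py
```

```text
t 21.43 tcp [ 0.507  -0.0151  0.1886] yaw -0.0992 | spin units 0.01 then tx,ty units 0.057 0.067 tz 2.753
moment [-0.08  0.05  0.01] F [ 0.52  0.61 -7.98] 99.22289729118347 0.024455624498733078
stripe tool frame n 216 x -0.0581 0.066 fit y= [-0.0006 -0.0647]
stripe tool frame n 243 x -0.0582 0.0722 fit y= [0.0017 0.0652]
```

Call:
{"name": "jog_arm", "arguments": {
  "targets": [
    [0,[0.06,0.06,0.2],0],
    [0,[0,0,0.4],0],
    [0,[0,0,0.5],0],
    [0,[0,0,0.5],0],
    [0,[0,0,0.4],0],
    [0,[0,0,0.25],0],
    [0,[0,0,0.1],0],
    [0,[0,0,0],0],
    [0,[0,0,0],0]
  ]
}}

```text
t: 22.7
tcp_pos: [0.5097, -0.0185, 0.0952]
tool_rot: [0.0, 0.999, -0.05, 0.001]
wrist_force: [0.6, 0.2, -7.4]
finger_gap: 0.0245
grip_force: 99.2
```

```bash
python3 mon.py
```

```text
t 22.7 tcp [ 0.5097 -0.0185  0.0952] yaw -0.0998 | spin units 0.0 then tx,ty units -0.019 -0.011 tz 0.418
moment [ 0.04  0.04 -0.07] F [ 0.62  0.21 -7.36] 99.19026017189026 0.024512910923568176
stripe tool frame n 199 x -0.058 0.0647 fit y= [ 0.0003 -0.0647]
stripe tool frame n 233 x -0.0581 0.0722 fit y= [0.0012 0.0651]
```

```bash
python3 - <<'E'
from h import *
from cell import state
s=state();q=s["tool_rot"];M=R.from_quat([q[1],q[2],q[3],q[0]]).as_matrix();p=s["tcp_pos"]
N=np.load("ss.npz")
for n,k,y in(("scene0","S",.065),("side0","D",-.065)):
    d=dict(np.load(n+".npz"));im=N[k];h=cv2.cvtColor(im,cv2.COLOR_RGB2HSV)
    m=(abs(h[...,0].astype(int)-24)<7)&(h[...,1]>110)&(h[...,2]>70);ys,xs=np.nonzero(m)
    o,v=rays(d,np.c_[xs,ys]);ol=(o-p)@M;vl=v@M;t=(y-ol[1])/vl[:,1];P=ol+vl*t[:,None]
    kk=(abs(P[:,0])<.11)&(abs(P[:,2]-.029)<.02);Q=P[kk];W=p+Q@M.T
    print(n,len(Q),"x range",Q[:,0].min(),Q[:,0].max(),"stripe z mean",W[:,2].mean().round(4),"expected",(p[2]-.0291).round(4),"slope",np.polyfit(Q[:,0],W[:,2],1).round(4)) if len(Q)>5 else print(n,len(Q))
E
```

```text
scene0 147 x range -0.09498085176846904 0.10120110964949625 stripe z mean 0.0673 expected 0.0661 slope [-0.0018  0.0673]
side0 147 x range -0.09832901646162917 0.0957398293017514 stripe z mean 0.0628 expected 0.0661 slope [-0.0006  0.0628]
```

Level, with height confirmed by both fixed cameras (underside about 0.040). Lowering the last 16 mm.

Call:
{"name": "jog_arm", "arguments": {
  "targets": [
    [0,[0,0,0.1],0],
    [0,[0,0,0.12],0],
    [0,[0,0,0.1],0],
    [0,[0,0,0.06],0],
    [0,[0,0,0.02],0],
    [0,[0,0,0],0],
    [0,[0,0,0],0],
    [0,[0,0,0],0]
  ]
}}

```text
t: 23.85
tcp_pos: [0.5093, -0.0184, 0.0787]
tool_rot: [0.0, 0.999, -0.05, 0.0]
wrist_force: [-0.0, -0.4, -7.5]
finger_gap: 0.0242
grip_force: 99.2
```

```bash
python3 mon.py
```

```text
t 23.85 tcp [ 0.5093 -0.0184  0.0787] yaw -0.0998 | spin units 0.0 then tx,ty units -0.008 -0.009 tz 0.006
moment [ 0.07  0.05 -0.02] F [-0.01 -0.36 -7.52] 99.19005632400513 0.024201594676649275
stripe tool frame n 196 x -0.0581 0.0647 fit y= [ 0.0002 -0.0647]
stripe tool frame n 224 x -0.0582 0.0722 fit y= [0.0005 0.0651]
```

In place, level and held still, so I'm handing in.

```bash
python3 -c "
from cell import *
print(close_job())"
```

```text
the job is handed in; nothing more can be done
None
```

I handed the job in at about 24 s, and no verdict came back: the orange spanner lies parallel and level with the blue one, about 46 mm between axes, and the monitor is held level roughly 1 cm above both by my measurements.

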